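# Cock the striker arm of the impact tester

## Task

Cock the small impact tester: lift its sprung arm by the black knob, draw it back round its post past the catch, lower it fully behind the catch nose, and ease it forward until it hangs on the catch and stays there when you let go. The catch is a hair trigger: do not trip it, and never let the arm snap forward. Leave the beaker, the jar and the screwdriver where they are.

Things in the scene. Friction and masses are not known exactly. Their poses are not given: they have to be found in the camera images.
- tester: Impact tester, a fixed grey plate 235 x 230 x 12 mm with an upright post, an anvil block, a sprung arm and a catch. Origin: on the post axis at the table surface; z up. The plate spans x -190 to +45, y -95 to +135 mm. Seen from above the arm points from the post at 2.44 rad from this x axis at rest; hooked, it points about along -x.
- knob (a point): Grip point on the axis of the black upright knob at the arm's end: a plain cylinder 18 mm across, 52 mm tall, fixed on the 20 mm wide aluminium arm bar (it turns with the arm, and rolls in a grip that does not turn too). The point is 28 mm above the bar, 24 mm below the knob's top, 160 mm from the post axis, 98 mm above the table with the arm down. x points outward along the arm, z up.
- swing (a joint): Arm angle round the post, rad: 0 at rest, growing as it is drawn back (counter-clockwise from above), 0.95 at the solid back stop, where the pin is clear behind the nose in every setting. A spring pulls it to 0: 3 N at the knob at rest, 5 to 6.5 N hooked, 7 N at the stop. The catch can be bolted at various places: the hooked angle lies between 0.53 and 0.87, not measured, to be felt.
- striker (a joint): Lift of arm and knob up the post, m: 0 down, 0.024 at the upper stop. Weight and a light spring (3 to 4 N in all) push it down. Pin and nose overlap 13 mm in height: lift the arm at least 15 mm to pass over the catch; it must be fully down when hooked. Lowered too soon, the pin lands on the catch and trips it.
- catch (a joint): Catch lever, rad: 0 set, growing as its nose sinks. A steel lever 65 mm long beside the pin's arc, ending in a level cross bar that reaches into the arc (the nose, 8 mm thick, 40 long, axis 37 mm above the table). A faint spring holds it up. It fires under 1 to 2 N down on the nose, or when the knob, once hooked, is pushed forward with more than about 5 N on top of the arm's own spring.
- beaker: Loose glass beaker, 72 mm wide, 85 mm tall, beside the tester. Origin at the centre of its underside.
- jar: Loose amber jar with a black cap, 60 mm wide, 95 mm tall, beside the tester. Origin at the centre of its underside.
- screwdriver: Loose screwdriver lying on the table beyond the tester, 170 mm long. Origin near its middle.
- post (a point): Point on the post axis (same axes as the tester), 45 mm above the table. The post top is 122 mm above the table. On the underside of the arm, 115 mm from this axis, hangs a steel pin 10 mm in diameter, its tip 28 mm above the table with the arm down: it has to end up behind the nose of the catch, leaning on it.

How it is judged:
On the way:
1. the arm is lifted and drawn back past the catch (value of joint swing above 0.53 rad and value of joint striker above 0.01 m).
At the end, for the whole second after the job is handed in: The arm is let go and hangs still on the catch: swing between 0.51 and 0.89 rad, fully down (lift under 2 mm), the catch still set (under 0.03 rad) (value of joint swing between 0.51 and 0.89 rad and value of joint striker below 0.002 m and value of joint catch below 0.03 rad and velocity of joint swing between -0.05 and 0.05 rad/s); the robot touches nothing.
It fails at once if the catch is tripped (its nose sinks more than 0.08 rad) (value of joint catch above 0.08 rad).
It fails at once if the arm snaps forward (faster than 1.5 rad/s towards rest) (velocity of joint swing below -1.5 rad/s).
It fails at once if the beaker, jar or screwdriver is moved by more than 20 mm (distance of any of beaker, jar, screwdriver from where it was at the start of the episode above 0.02 m).
It also fails if it takes over 61 s, if anything falls off the work surface, if the arm or the gripper's body presses on something with over 40 N, if the wrist force passes 120 N, or if a joint passes its speed limit or range.

## Robot

A 7-joint arm with a two-finger parallel gripper is mounted at the origin on the work surface. World frame = base frame: x ahead of the robot, y to its left, z up, the work surface at z = 0. Lengths are in m, angles in rad, forces in N, time in s.
With the tool pointing down it reaches from about 0.4 to 0.85 m from the base axis. Payload 4.4 kg.
Tool frame: the origin (TCP) lies midway between the tips of the shut fingers; the grasp point (between the pads) lies 19 mm behind it; z points along the fingers, y is the line along which they close (so a half turn about z gives the same grasp; the last joint's range is limited). The gripper opens to 94 mm and grips with 3 to 60 N. Pads are 16 mm wide; open, the fingers measure 119 mm over their backs; the gripper's body (75 mm by 177 mm) begins 78 mm behind the grasp point.
Start: joints at [1.159, 0.628, 0.038, 1.517, -0.027, 0.996, -0.02], TCP at [0.22, -0.612, 0.183] pointing down, gripper open.
Joint ranges: [-3.06, 3.06], [-0.37, 2.12], [-1.25, 1.32], [0.18, 2.47], [-1.1, 4.24], [0.23, 1.98], [-2.94, 2.94]. Speed limits (rad/s): [2.57, 2.57, 3.14, 3.14, 3.14, 3.14, 3.14].

## Interface

Orientations are given as a unit quaternion [w, x, y, z].
In Python, from cell import get_obs, read_camera, calibration, job_done gives the robot as it stands. The module is installed in compiled form; this text tells all that it offers.
- The arm moves only by the shell command python3 -m crank 'ROWS' [FORCE]. ROWS is a JSON object whose one key "rows" holds a list of rows, each a list of 3 entries, a list of its own where there are three numbers: the turn, a rotation vector about the tool's x, y, z in rad, then the shift along the tool's x, y, z in cm, then the opening, from -1 (shut) to 1 (fully open). In form: {"rows": [[[ax, ay, az], [tx, ty, tz], claw], ...]}. A call has 1 to 20 rows; each row is the pose to reach, as a shift and turn from the pose commanded when the call began, along the tool's axes at that moment; what a row does not reach only later rows make up. A row lasts 1/8 s, in which the tool goes at most 62.5 mm and 10.7 degrees, less where a joint would pass 70% of its speed; a pose out of reach is approached as far as the arm can. A call with a gripper value outside its range is refused whole. The fingers move at their own pace and stop on an object; FORCE is the grip in N (left out, the last holds). Time passes only in rows, so rows that repeat a pose let the fingers close. It gives the time, the measured TCP pose, the force, the opening and the grip force at its end, in the units of the state.
- get_obs(): the state, without advancing time (a new reading comes with each control period).
- read_camera(name): name is "scene" or "top" or "wrist"; returns the picture (400x640x3 uint8, blue, green, red); there is no depth.
- calibration(name): a dict with "vertical_fov" (degrees; the focal length in pixels is half the picture's height over the tangent of half this angle, whatever the lens; pixels are square), "cx", "cy" (the principal point, pixels), "position" and "rotation" of the camera in the world. Camera axes: x right, y down, z forward; pixel columns grow to the right and rows downward; lengths in m; the calibration is good to about 2 mm. A picture is of the moment at which its call begins: read the wrist's pose just before it. calibration takes no time and is no camera call; for the wrist camera it gives the pose at the moment of the call.
- job_done(): hands the job in; it is judged then, once.
The state is a dict: "t": time; "joints": joint angles; "joint_velocities": joint speeds; "joint_torque": joint torques, N m; "ee_pos": TCP position; "eef_rot": TCP orientation; "force": force on the tool from outside, world axes, zero at the start; "wrist_torque": the same for the moment, N m; "gripper_width": finger opening in m; "grasp_force": force on a finger pad.
Only numpy, scipy, OpenCV 4.12 (cv2) and the standard library are available. Lean on these libraries where they do the work, as an engineer would, in place of code of your own. Each camera call takes 0.05 s, during which the arm holds its last target. There are 200 camera calls.

## Working session

There is one attempt and no reset: what is moved stays moved. The work goes in short steps, Python scripts to look and compute and a shell command to move; the robot and the scene stay as the last step left them, time stands still between calls to the robot, and variables do not carry over. Pictures are saved under pics/ and viewed, at most 10 in all, crops included, and the job is handed in when it is done.

```bash
mkdir -p pics; python3 - <<'E'
from cell import *
import cv2
o=get_obs()
for k in('t','ee_pos','eef_rot','force','gripper_width'):print(k,o[k])
for n in('scene','top'):
    c=calibration(n);print(n,c);cv2.imwrite(f'pics/{n}1.png',read_camera(n))
E
```

```text
t 0.0
ee_pos [ 0.22009132 -0.61086681  0.18228723]
eef_rot [-9.05765599e-04  9.85093320e-01  1.72018322e-01 -1.65812806e-04]
force [ 0.2392117  -0.48291342 -0.26764787]
gripper_width 0.09398874670440222
scene {'vertical_fov': 46.63050757806878, 'cx': 327.1280069857781, 'cy': 206.44936757758836, 'position': array([ 0.99884365, -0.66476567,  0.71236149]), 'rotation': array([-0.43146484,  0.87083511,  0.20588155, -0.11444247])}
top {'vertical_fov': 56.526320643791856, 'cx': 329.7276142425071, 'cy': 200.13053703422142, 'position': array([0.45054878, 0.03253744, 0.88725622]), 'rotation': array([-0.08484573,  0.71855713, -0.68492773,  0.08573717])}
```

View pics/scene1.png

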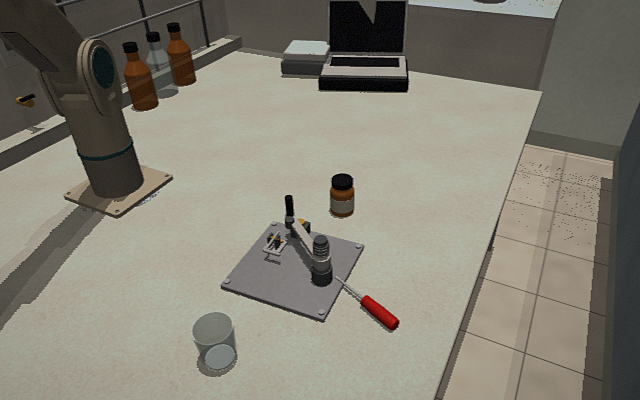

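View pics/top1.png

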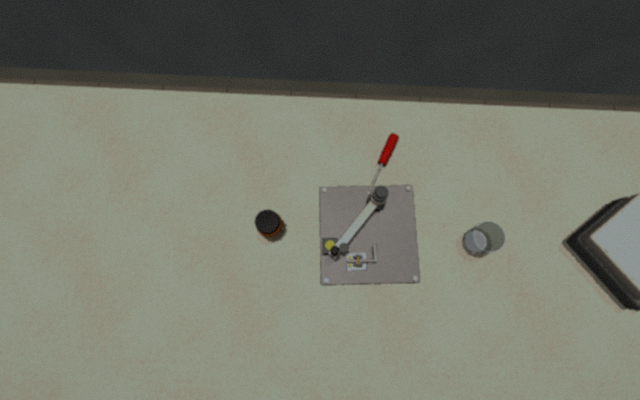

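The scene view shows the tester at mid-table: knob top about (289,197), post top about (320,238). In the top view the plate corners are about (320,186), (411,185), (418,282) and (321,284), the post top about (380,193) and the knob about (335,252). The catch's cross bar is near (374,252), the jar at (267,222), the beaker at (477,242), and the screwdriver beyond the post.

```bash
cat > h.py <<'E'
import numpy as np,cv2
from cell import *
from scipy.spatial.transform import Rotation as R
def rot(q): return R.from_quat(np.r_[q[1:],q[0]]).as_matrix()
def ray(n,p,c=None):
    c=c or calibration(n);f=200/np.tan(np.radians(c['vertical_fov']/2))
    return np.array(c['position']),rot(c['rotation'])@np.array([(p[0]-c['cx'])/f,(p[1]-c['cy'])/f,1])
def onz(n,p,z,c=None):
    o,d=ray(n,p,c);return o+d*(z-o[2])/d[2]
def proj(n,X,c=None):
    c=c or calibration(n);f=200/np.tan(np.radians(c['vertical_fov']/2))
    v=rot(c['rotation']).T@(np.array(X)-c['position']);return np.array([c['cx'],c['cy']])+f*v[:2]/v[2]
E
python3 - <<'E'
from h import *
im=cv2.imread('pics/top1.png')
hsv=cv2.cvtColor(im,cv2.COLOR_BGR2HSV)
# plate: less yellow/green than the table
b,g,r=[im[...,i].astype(int) for i in range(3)]
m=((abs(g-r)<14)&(g-b<8)&(g>50)).astype(np.uint8)*255
m[:150]=0
m=cv2.morphologyEx(m,cv2.MORPH_OPEN,np.ones((3,3)))
cs=max((c for c in cv2.findContours(m,0,1)[0] if cv2.boundingRect(c)[0]<420 and cv2.boundingRect(c)[0]>290),key=cv2.contourArea)
box=cv2.boxPoints(cv2.minAreaRect(cs));print('plate px',box)
P=np.array([onz('top',p,.012) for p in box]);print(P.round(4));print(np.linalg.norm(P-np.roll(P,1,0),axis=1))
for n,p in(('top',(380,193)),('scene',(320,238)),('top',(335,252)),('scene',(289,197))):print(n,p,onz(n,p,.122).round(4))
for n,p,z in(('top',(267,222),.095),('top',(477,242),.085),('top',(374,252),.037)):print(p,onz(n,p,z).round(4))
s=cv2.imread('pics/scene1.png')[180:300,210:380];t=im[175:295,305:425]
cv2.imwrite('pics/crop1.png',np.hstack([cv2.resize(s,None,fx=2.8,fy=4,interpolation=2),cv2.resize(t,(320,480))])[:, :800])
E
```

```text
plate px [[319.15677 187.15082]
 [416.39005 185.28094]
 [418.257   282.3604 ]
 [321.0237  284.2303 ]]
[[ 0.6978  0.0639  0.012 ]
 [ 0.7142 -0.1739  0.012 ]
 [ 0.4816 -0.1761  0.012 ]
 [ 0.4669  0.0472  0.012 ]]
[0.2315198  0.23835002 0.23261341 0.22379494]
top (380, 193) [ 0.6601 -0.0702  0.122 ]
scene (320, 238) [ 0.6629 -0.0699  0.122 ]
top (335, 252) [0.5305 0.0201 0.122 ]
scene (289, 197) [0.5381 0.0211 0.122 ]
(267, 222) [0.5907 0.1692 0.095 ]
(477, 242) [ 0.5706 -0.2869  0.085 ]
(374, 252) [ 0.5436 -0.07    0.037 ]
```

View pics/crop1.png

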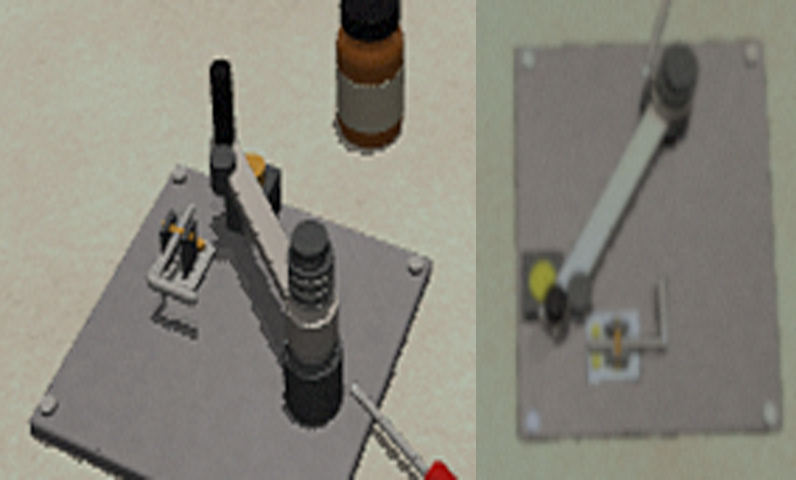

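The crop shows the black knob at about (335,250) in the top view and its anvil beside it with a yellow face. The nose is the cross bar at about (374,246–260), and the screwdriver tip is close to the plate's far edge. Post-to-knob comes out at 155 mm against 160, so the fix is sound. Next I check the anvil height and work out the move.

```bash
cat >> h.py <<'E'
def tri(a,b):
    (o1,d1),(o2,d2)=ray(*a),ray(*b);s=np.linalg.lstsq(np.c_[d1,-d2],o2-o1,rcond=None)[0]
    return (o1+d1*s[0]+o2+d2*s[1])/2,np.linalg.norm(o1+d1*s[0]-o2-d2*s[1])
def st():
    o=get_obs();M=rot(o['eef_rot']);print('t',round(o['t'],2),'p',np.round(o['ee_pos'],4),'y dir',round(np.arctan2(M[1,1],M[0,1]),3),'F',np.round(o['force'],1),'w',round(o['gripper_width'],4),'g',round(o['grasp_force'],1));return o,M
def go(X):
    o,M=st();print('shift cm',(100*M.T@(np.array(X)-o['ee_pos'])).round(2))
E
python3 - <<'E'
from h import *
print('anvil',tri(('top',(330,244)),('scene',(302,220))));print('knob',tri(('top',(335,250)),('scene',(289,197))));print('post',tri(('top',(380,193)),('scene',(320,238))))
go([.533,.0245,.18])
E
```

```text
anvil (array([0.55693598, 0.03263309, 0.05530678]), np.float64(0.005446638188270906))
knob (array([0.53601871, 0.0212869 , 0.12085616]), np.float64(0.003302681509650719))
post (array([ 0.6614223 , -0.06966701,  0.120883  ]), np.float64(0.002362768518214145))
t 0.1 p [ 0.2201 -0.6109  0.1824] y dir -1.225 F [ 0.2 -0.3 -0. ] w 0.094 g 0.0
shift cm [ 50.97 -49.17   0.32]
```

```bash
python3 -m crank '{"rows":[[[0,0,0.98],[51,-49.2,0.2],1],[[0,0,0.98],[51,-49.2,0.2],1],[[0,0,0.98],[51,-49.2,0.2],1],[[0,0,0.98],[51,-49.2,0.2],1],[[0,0,0.98],[51,-49.2,0.2],1],[[0,0,0.98],[51,-49.2,0.2],1],[[0,0,0.98],[51,-49.2,0.2],1],[[0,0,0.98],[51,-49.2,0.2],1],[[0,0,0.98],[51,-49.2,0.2],1],[[0,0,0.98],[51,-49.2,0.2],1],[[0,0,0.98],[51,-49.2,0.2],1],[[0,0,0.98],[51,-49.2,0.2],1],[[0,0,0.98],[51,-49.2,0.2],1],[[0,0,0.98],[51,-49.2,0.2],1],[[0,0,0.98],[51,-49.2,0.2],1],[[0,0,0.98],[51,-49.2,0.2],1]]}' 25
python3 - <<'E'
from h import *
o,M=st()
c=calibration('wrist');im=read_camera('wrist');cv2.imwrite('pics/w1.png',im)
np.save('w1c.npy',c,allow_pickle=True)
print(proj('wrist',[.533,.0245,.122],c),proj('wrist',[.6614,-.0697,.122],c))
E
```

```text
t: 2.1
ee_pos: [0.5331, 0.0228, 0.1814]
eef_rot: [0.0, 0.95, -0.313, 0.0]
force: [0.0, 0.5, -0.7]
gripper_width: 0.0943
grasp_force: 0.0
t 2.1 p [0.5331 0.0228 0.1814] y dir -2.207 F [ 0.   0.5 -0.7] w 0.0943 g 0.0
[313.05231258 213.16004472] [311.85526569 -13.21704322]
```

View pics/w1.png

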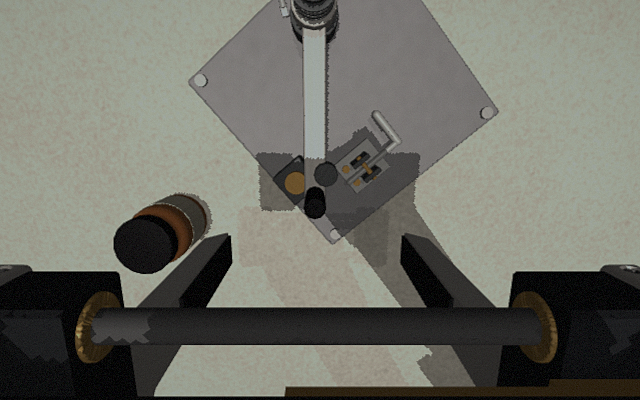

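The wrist view shows the knob top at about (315,207), the bar running straight up the picture (centred at about 314), and the jar well outside the left finger.

```bash
python3 - <<'E'
from h import *
c=np.load('w1c.npy',allow_pickle=True).item()
im=cv2.imread('pics/w1.png')[185:225,296:336];m=(im.max(2)<28).astype(np.uint8)
ys,xs=np.nonzero(m);print('dark x',xs.min()+296,xs.max()+296,'y',ys.min()+185,ys.max()+185)
for p in((315,207),(315,210)):
  k=onz('wrist',p,.122,c);print(k);go([k[0],k[1],.079])
E
```

```text
dark x 304 325 y 187 218
[0.53611732 0.02028101 0.122     ]
t 2.15 p [0.5332 0.0231 0.1814] y dir -2.207 F [-0.2 -0.5 -1.4] w 0.0937 g 0.0
shift cm [ 0.4   0.05 10.24]
[0.53415825 0.02172964 0.122     ]
t 2.15 p [0.5332 0.0231 0.1814] y dir -2.207 F [-0.2 -0.5 -1.4] w 0.0937 g 0.0
shift cm [ 0.16  0.05 10.24]
```

```bash
python3 -m crank '{"rows":[[[0,0,0],[0.3,0.05,4],1],[[0,0,0],[0.3,0.05,7],1],[[0,0,0],[0.3,0.05,9],1],[[0,0,0],[0.3,0.05,10],1],[[0,0,0],[0.3,0.05,10],1],[[0,0,0],[0.3,0.05,10],-0.3],[[0,0,0],[0.3,0.05,10],-1],[[0,0,0],[0.3,0.05,10],-1],[[0,0,0],[0.3,0.05,10],-1],[[0,0,0],[0.3,0.05,10],-1],[[0,0,0],[0.3,0.05,10],-1],[[0,0,0],[0.3,0.05,10],-1]]}' 25
python3 -c "
from h import *
st();cv2.imwrite('pics/w2.png',read_camera('wrist'))"
```

```text
t: 3.65
ee_pos: [0.5355, 0.022, 0.0812]
eef_rot: [0.0, 0.95, -0.312, 0.0]
force: [-0.6, -0.3, -0.8]
gripper_width: 0.0273
grasp_force: 0.0
t 3.65 p [0.5355 0.022  0.0812] y dir -2.205 F [-0.6 -0.3 -0.8] w 0.0273 g 0.0
```

```bash
python3 -m crank '{"rows":[[[0,0,0],[0,0,0],-1],[[0,0,0],[0,0,0],-1],[[0,0,0],[0,0,0],-1],[[0,0,0],[0,0,0],-1]]}' 25
```

```text
t: 4.2
ee_pos: [0.5357, 0.0222, 0.0812]
eef_rot: [-0.0, 0.95, -0.312, 0.0]
force: [0.3, 0.7, 0.4]
gripper_width: 0.0175
grasp_force: 25.0
```

```bash
python3 -m crank '{"rows":[[[0,0,0],[0,0,-0.7],-1],[[0,0,0],[0,0,-1.4],-1],[[0,0,0],[0,0,-2.0],-1],[[0,0,0],[0,0,-2.0],-1]]}' 30
python3 - <<'E'
from h import *
o,M=st();p=np.array([.6614,-.0697]);q=o['ee_pos'][:2]-p;print('r',np.hypot(*q),'ang',np.arctan2(q[1],q[0]))
R0=np.hypot(*q);a0=np.arctan2(q[1],q[0])
for r in(R0,.160):
 for d in np.arange(.08,.97,.08).tolist()+[.93]:
  X=p+q*(1-r/R0)*0+ (p*0)+ r*np.array([np.cos(a0+d),np.sin(a0+d)])-r*np.array([np.cos(a0),np.sin(a0)])+q
  print(round(d,2),(100*M.T@np.r_[X-o['ee_pos'][:2],0]).round(2))
E
```

```text
t: 4.7
ee_pos: [0.5358, 0.0219, 0.1018]
eef_rot: [-0.0, 0.95, -0.312, 0.0]
force: [2.3, -0.4, -3.8]
gripper_width: 0.0175
grasp_force: 30.0
t 4.7 p [0.5358 0.0219 0.1018] y dir -2.205 F [ 2.3 -0.4 -3.8] w 0.0175 g 30.0
r 0.1554379240307061 ang 2.5111560801972788
0.08 [ 0.05  1.24 -0.  ]
0.16 [ 0.21  2.48 -0.  ]
0.24 [ 0.46  3.69 -0.  ]
0.32 [ 0.81  4.89 -0.  ]
0.4 [ 1.25  6.05 -0.  ]
0.48 [ 1.78  7.17 -0.  ]
0.56 [ 2.41  8.25 -0.  ]
0.64 [ 3.11  9.27 -0.  ]
0.72 [ 3.9  10.23 -0.  ]
0.8 [ 4.76 11.13 -0.  ]
0.88 [ 5.69 11.96 -0.  ]
0.96 [ 6.68 12.71 -0.  ]
0.93 [ 6.3  12.44 -0.  ]
0.08 [ 0.06  1.28 -0.  ]
0.16 [ 0.21  2.55 -0.  ]
0.24 [ 0.47  3.8  -0.  ]
0.32 [ 0.83  5.03 -0.  ]
0.4 [ 1.29  6.23 -0.  ]
0.48 [ 1.84  7.38 -0.  ]
0.56 [ 2.48  8.49 -0.  ]
0.64 [ 3.2   9.54 -0.  ]
0.72 [ 4.01 10.53 -0.  ]
0.8 [ 4.9  11.46 -0.  ]
0.88 [ 5.85 12.31 -0.  ]
0.96 [ 6.87 13.08 -0.  ]
0.93 [ 6.48 12.8  -0.  ]
```

```bash
python3 -m crank '{"rows":[[[0,0,-0.08],[0.06,1.28,0],-1],[[0,0,-0.16],[0.21,2.55,0],-1],[[0,0,-0.24],[0.47,3.8,0],-1],[[0,0,-0.32],[0.83,5.03,0],-1],[[0,0,-0.4],[1.29,6.23,0],-1],[[0,0,-0.4],[1.29,6.23,0],-1]]}' 30
python3 - <<'E'
from h import *
o,M=st();p=np.array([.6614,-.0697]);q=o['ee_pos'][:2]-p;a=np.arctan2(q[1],q[0]);print('r',np.hypot(*q),'ang',a,'F rad,tan',o['force'][:2]@[np.cos(a),np.sin(a)],o['force'][:2]@[-np.sin(a),np.cos(a)])
for d in np.arange(.06,.58,.06):
  print(round(d,2),(16*np.array([np.cos(d)-1,0])).round(2)[0]*-1,(16*np.sin(d)).round(2))
E
```

```text
t: 5.45
ee_pos: [0.5094, -0.0353, 0.1013]
eef_rot: [-0.001, 0.993, -0.118, 0.0]
force: [3.1, 4.3, -3.3]
gripper_width: 0.0176
grasp_force: 30.0
t 5.45 p [ 0.5094 -0.0353  0.1013] y dir -1.807 F [ 3.1  4.3 -3.3] w 0.0176 g 30.0
r 0.15585234159094158 ang 2.919005105637557 F rad,tan -2.063123769773241 -4.833039222001496
0.06 0.03 0.96
0.12 0.12 1.92
0.18 0.26 2.86
0.24 0.46 3.8
0.3 0.71 4.73
0.36 1.03 5.64
0.42 1.39 6.52
0.48 1.81 7.39
0.54 2.28 8.23
```

```bash
python3 -m crank '{"rows":[[[0,0,-0.06],[0.03,0.96,0],-1],[[0,0,-0.12],[0.12,1.92,0],-1],[[0,0,-0.18],[0.26,2.86,0],-1],[[0,0,-0.24],[0.46,3.8,0],-1],[[0,0,-0.3],[0.71,4.73,0],-1],[[0,0,-0.36],[1.03,5.64,0],-1],[[0,0,-0.42],[1.39,6.52,0],-1],[[0,0,-0.48],[1.81,7.39,0],-1],[[0,0,-0.48],[1.81,7.39,0],-1]]}' 30
cat >> h.py <<'E'
def ft():
    o,M=st();q=o['ee_pos'][:2]-np.array([.6614,-.0697]);a=np.arctan2(q[1],q[0]);print('r',np.hypot(*q).round(4),'swing~',round(a-2.511,3),'F rad,tan',(o['force'][:2]@[np.cos(a),np.sin(a)]).round(2),(o['force'][:2]@[-np.sin(a),np.cos(a)]).round(2))
E
python3 -c "
from h import *
ft()"
```

```text
t: 6.58
ee_pos: [0.5092, -0.1095, 0.1008]
eef_rot: [-0.002, 0.993, 0.122, -0.0]
force: [0.7, 6.5, -3.7]
gripper_width: 0.0172
grasp_force: 30.0
t 6.58 p [ 0.5092 -0.1095  0.1008] y dir -1.326 F [ 0.7  6.5 -3.7] w 0.0172 g 30.0
r 0.1573 swing~ -5.397 F rad,tan -2.34 -6.09
```

```bash
python3 -m crank '{"rows":[[[0,0,-0.02],[0,0.32,0],-1],[[0,0,-0.04],[0.01,0.64,0],-1],[[0,0,-0.05],[0.02,0.8,0],-1],[[0,0,-0.05],[0.02,0.8,0],-1]]}' 30;python3 -c "
from h import *
ft();cv2.imwrite('pics/top2.png',read_camera('top')[195:275,330:430].repeat(6,0).repeat(6,1))"
```

```text
t: 7.08
ee_pos: [0.511, -0.1164, 0.1007]
eef_rot: [-0.002, 0.989, 0.147, -0.001]
force: [1.7, 5.5, -2.9]
gripper_width: 0.0173
grasp_force: 30.0
t 7.08 p [ 0.511  -0.1164  0.1007] y dir -1.275 F [ 1.7  5.5 -2.9] w 0.0173 g 30.0
r 0.1575 swing~ -5.352 F rad,tan -3.27 -4.7
```

View pics/top2.png

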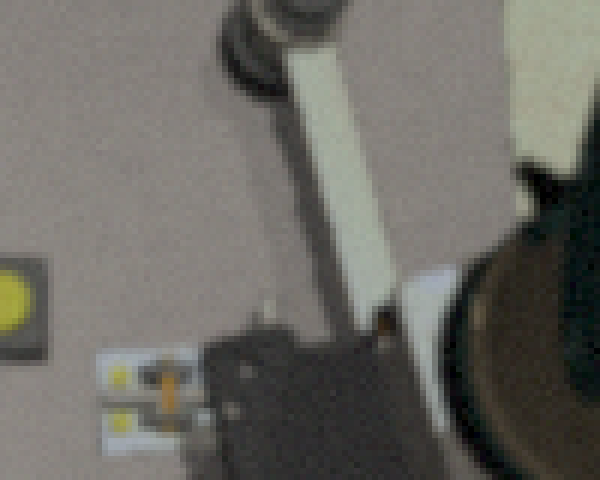

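The arm bar is clear behind the nose, whose tip is visible at crop (268,310), i.e. pixel (375,247). I'll lower the arm here, just short of the stop.

```bash
python3 -m crank '{"rows":[[[0,0,0],[0,0,0.4],-1],[[0,0,0],[0,0,0.8],-1],[[0,0,0],[0,0,1.2],-1],[[0,0,0],[0,0,1.2],-1]]}' 30;python3 -c "
from h import *
ft()"; python3 -m crank '{"rows":[[[0,0,0],[0,0,0.3],-1],[[0,0,0],[0,0,0.6],-1],[[0,0,0],[0,0,0.75],-1],[[0,0,0],[0,0,0.75],-1]]}' 30;python3 -c "
from h import *
ft()"
```

```text
t: 7.62
ee_pos: [0.5109, -0.1161, 0.0885]
eef_rot: [-0.002, 0.989, 0.147, -0.001]
force: [1.3, 6.8, -3.2]
gripper_width: 0.0173
grasp_force: 30.0
t 7.62 p [ 0.5109 -0.1161  0.0885] y dir -1.275 F [ 1.3  6.8 -3.2] w 0.0173 g 30.0
r 0.1575 swing~ -5.353 F rad,tan -3.28 -6.1
t: 8.12
ee_pos: [0.5109, -0.1163, 0.0813]
eef_rot: [-0.002, 0.989, 0.147, -0.001]
force: [0.3, 5.6, -1.4]
gripper_width: 0.0172
grasp_force: 30.0
t 8.12 p [ 0.5109 -0.1163  0.0813] y dir -1.275 F [ 0.3  5.6 -1.4] w 0.0172 g 30.0
r 0.1575 swing~ -5.353 F rad,tan -2.0 -5.28
```

```bash
python3 -m crank '{"rows":[[[0,0,0],[0,0,0.1],-1],[[0,0,0],[0,0,0.15],-1],[[0,0,0],[0,0,0.15],-1]]}' 30;python3 - <<'E'
from h import *
for y in(247,253,260):
  n=onz('top',(374.5,y),.041);print('nose',n.round(4))
ft();c=calibration('wrist');cv2.imwrite('pics/w3.png',read_camera('wrist'));ft()
E
```

```text
t: 8.5
ee_pos: [0.5105, -0.1167, 0.0804]
eef_rot: [-0.001, 0.989, 0.147, -0.001]
force: [-1.0, 5.6, 3.0]
gripper_width: 0.0172
grasp_force: 30.0
nose [ 0.5545 -0.0704  0.041 ]
nose [ 0.541  -0.0707  0.041 ]
nose [ 0.5253 -0.071   0.041 ]
t 8.5 p [ 0.5105 -0.1167  0.0804] y dir -1.275 F [-1.   5.6  3. ] w 0.0172 g 30.0
r 0.158 swing~ -5.351 F rad,tan -0.75 -5.66
t 8.55 p [ 0.5105 -0.1167  0.0804] y dir -1.275 F [-0.7  5.8  4.2] w 0.0172 g 30.0
r 0.1581 swing~ -5.351 F rad,tan -1.07 -5.74
```

View pics/w3.png

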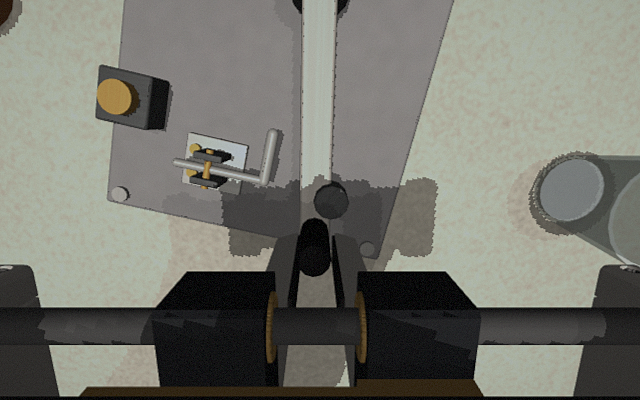

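The wrist picture shows the knob between the pads, and the arm down behind the nose bar at (270,130–180), which stands unsunk. Fz has flipped to push-back, so the arm is fully down. I'll now open the grip a few mm so the knob leans only on the front finger. That way easing forward can't push it onto the catch.

```bash
python3 -m crank '{"rows":[[[0,0,0],[0,0,-0.15],-0.62],[[0,0,0],[0,0,-0.15],-0.57],[[0,0,0],[0,0,-0.15],-0.53],[[0,0,0],[0,0,-0.15],-0.53]]}' 10;python3 -c "
from h import *
ft()"; python3 -m crank '{"rows":[[[0,0,0.02],[0,-0.32,0],-0.53],[[0,0,0.04],[0.01,-0.64,0],-0.53],[[0,0,0.06],[0.03,-0.96,0],-0.53],[[0,0,0.08],[0.05,-1.28,0],-0.53],[[0,0,0.1],[0.08,-1.6,0],-0.53],[[0,0,0.1],[0.08,-1.6,0],-0.53]]}';python3 -c "
from h import *
ft()"
```

```text
t: 9.05
ee_pos: [0.5102, -0.1159, 0.0812]
eef_rot: [-0.002, 0.989, 0.148, -0.001]
force: [-0.1, 7.3, -1.7]
gripper_width: 0.0223
grasp_force: 3.3
t 9.05 p [ 0.5102 -0.1159  0.0812] y dir -1.274 F [-0.1  7.3 -1.7] w 0.0223 g 3.3
r 0.1581 swing~ -5.356 F rad,tan -2.03 -7.06
t: 9.8
ee_pos: [0.5067, -0.1003, 0.0813]
eef_rot: [-0.002, 0.995, 0.098, -0.001]
force: [2.7, 6.3, -2.1]
gripper_width: 0.022
grasp_force: 3.1
t 9.8 p [ 0.5067 -0.1003  0.0813] y dir -1.374 F [ 2.7  6.3 -2.1] w 0.022 g 3.1
r 0.1577 swing~ -5.457 F rad,tan -3.84 -5.63
```

```bash
python3 -m crank '{"rows":[[[0,0,0.01],[0,-0.16,0.05],-0.53],[[0,0,0.02],[0,-0.32,0.1],-0.53],[[0,0,0.03],[0.01,-0.48,0.1],-0.53],[[0,0,0.04],[0.01,-0.64,0.1],-0.53],[[0,0,0.04],[0.01,-0.64,0.1],-0.53]]}';python3 -c "
from h import *
ft()"; python3 -m crank '{"rows":[[[0,0,0.01],[0,-0.16,0],-0.53],[[0,0,0.02],[0,-0.32,0],-0.53],[[0,0,0.02],[0,-0.32,0],-0.53]]}';python3 -c "
from h import *
ft()"
```

```text
t: 10.42
ee_pos: [0.5055, -0.0945, 0.0807]
eef_rot: [-0.001, 0.997, 0.078, -0.001]
force: [-0.3, 6.7, 2.0]
gripper_width: 0.0221
grasp_force: 3.0
t 10.43 p [ 0.5055 -0.0945  0.0807] y dir -1.414 F [-0.3  6.7  2. ] w 0.0221 g 3.0
r 0.1579 swing~ -5.495 F rad,tan -0.74 -6.66
t: 10.8
ee_pos: [0.505, -0.0914, 0.0807]
eef_rot: [-0.001, 0.998, 0.068, -0.001]
force: [-0.1, 5.4, 0.5]
gripper_width: 0.0219
grasp_force: 3.0
t 10.8 p [ 0.505  -0.0914  0.0807] y dir -1.434 F [-0.1  5.4  0.5] w 0.0219 g 3.0
r 0.1579 swing~ -5.515 F rad,tan -0.63 -5.35
```

```bash
python3 -m crank '{"rows":[[[0,0,0.01],[0,-0.16,0],-0.53],[[0,0,0.01],[0,-0.16,0],-0.53]]}';python3 -c "
from h import *
ft()"; python3 -m crank '{"rows":[[[0,0,0.01],[0,-0.16,0],-0.53],[[0,0,0.01],[0,-0.16,0],-0.53]]}';python3 -c "
from h import *
ft()"
```

```text
t: 11.05
ee_pos: [0.5049, -0.0899, 0.0807]
eef_rot: [-0.001, 0.998, 0.063, -0.001]
force: [-0.6, 6.3, 2.4]
gripper_width: 0.0225
grasp_force: 3.0
t 11.05 p [ 0.5049 -0.0899  0.0807] y dir -1.444 F [-0.6  6.3  2.4] w 0.0225 g 3.0
r 0.1578 swing~ -5.525 F rad,tan -0.2 -6.3
t: 11.3
ee_pos: [0.5047, -0.0882, 0.0807]
eef_rot: [-0.001, 0.998, 0.058, -0.001]
force: [0.4, 6.4, 1.5]
gripper_width: 0.0222
grasp_force: 3.0
t 11.3 p [ 0.5047 -0.0882  0.0807] y dir -1.454 F [0.4 6.4 1.5] w 0.0222 g 3.0
r 0.1578 swing~ -5.535 F rad,tan -1.14 -6.34
```

```bash
python3 -m crank '{"rows":[[[0,0,0.01],[0,-0.16,0],-0.53],[[0,0,0.01],[0,-0.16,0],-0.53]]}';python3 -c "
from h import *
ft()"; python3 -m crank '{"rows":[[[0,0,0.01],[0,-0.16,0],-0.53],[[0,0,0.01],[0,-0.16,0],-0.53]]}';python3 -c "
from h import *
ft()"
```

```text
t: 11.55
ee_pos: [0.5046, -0.0867, 0.0807]
eef_rot: [-0.001, 0.999, 0.053, -0.001]
force: [-0.7, 5.2, 1.1]
gripper_width: 0.0221
grasp_force: 2.9
t 11.55 p [ 0.5046 -0.0867  0.0807] y dir -1.464 F [-0.7  5.2  1.1] w 0.0221 g 2.9
r 0.1577 swing~ -5.545 F rad,tan 0.11 -5.27
t: 11.8
ee_pos: [0.5044, -0.0852, 0.0807]
eef_rot: [-0.001, 0.999, 0.048, -0.001]
force: [0.4, 5.8, 1.3]
gripper_width: 0.0223
grasp_force: 2.9
t 11.8 p [ 0.5044 -0.0852  0.0807] y dir -1.474 F [0.4 5.8 1.3] w 0.0223 g 2.9
r 0.1577 swing~ -5.554 F rad,tan -0.97 -5.75
```

```bash
python3 -m crank '{"rows":[[[0,0,0.01],[0,-0.16,0],-0.53],[[0,0,0.01],[0,-0.16,0],-0.53]]}';python3 -c "
from h import *
ft()"; python3 -m crank '{"rows":[[[0,0,0.01],[0,-0.16,0],-0.53],[[0,0,0.01],[0,-0.16,0],-0.53]]}' ;python3 -c "
from h import *
ft()
cv2.imwrite('pics/w4.png',read_camera('wrist'))"
```

```text
t: 12.05
ee_pos: [0.5043, -0.0847, 0.0807]
eef_rot: [-0.001, 0.999, 0.043, -0.001]
force: [-1.0, 5.2, 1.6]
gripper_width: 0.022
grasp_force: 2.8
t 12.05 p [ 0.5043 -0.0847  0.0807] y dir -1.484 F [-1.   5.2  1.6] w 0.022 g 2.8
r 0.1578 swing~ -5.557 F rad,tan 0.46 -5.28
t: 12.3
ee_pos: [0.5043, -0.0844, 0.0807]
eef_rot: [-0.0, 0.999, 0.038, -0.001]
force: [-1.2, 3.3, 2.4]
gripper_width: 0.022
grasp_force: 2.4
t 12.3 p [ 0.5043 -0.0844  0.0807] y dir -1.495 F [-1.2  3.3  2.4] w 0.022 g 2.4
r 0.1578 swing~ -5.559 F rad,tan 0.84 -3.4
```

View pics/w4.png

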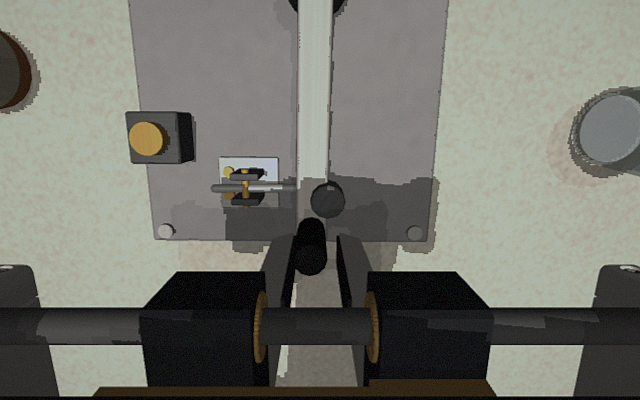

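The wrist picture shows the knob leaning on the left (front) finger and the bar about over the nose. The tool has stopped advancing while the load drops from 5.3 to 3.4 N, so the pin is now on the catch. Keep easing off.

```bash
for i in 1; do python3 -m crank '{"rows":[[[0,0,0.01],[0,-0.16,0],-0.53],[[0,0,0.01],[0,-0.16,0],-0.53]]}';done;python3 -c "
from h import *
ft()"; python3 -m crank '{"rows":[[[0,0,0],[0,-0.1,0],-0.53],[[0,0,0],[0,-0.1,0],-0.53]]}' ;python3 -c "
from h import *
ft()"
```

```text
t: 12.6
ee_pos: [0.5047, -0.084, 0.0806]
eef_rot: [0.0, 0.999, 0.033, -0.0]
force: [-1.9, 2.8, 1.6]
gripper_width: 0.0221
grasp_force: 1.2
t 12.6 p [ 0.5047 -0.084   0.0806] y dir -1.506 F [-1.9  2.8  1.6] w 0.0221 g 1.2
r 0.1573 swing~ -5.561 F rad,tan 1.62 -2.92
t: 12.85
ee_pos: [0.5053, -0.0835, 0.0807]
eef_rot: [0.001, 0.999, 0.033, 0.001]
force: [0.0, 0.2, 0.4]
gripper_width: 0.0221
grasp_force: 0.0
t 12.85 p [ 0.5053 -0.0835  0.0807] y dir -1.506 F [0.  0.2 0.4] w 0.0221 g 0.0
r 0.1567 swing~ -5.565 F rad,tan -0.03 -0.19
```

Tool force and grasp force are now zero, so the catch carries the arm. Open and rise.

```bash
python3 -m crank '{"rows":[[[0,0,0],[0,0,0],0],[[0,0,0],[0,0,0],0.2],[[0,0,0],[0,0,0],0.4],[[0,0,0],[0,0,0],0.4],[[0,0,0],[0,0,0],0.4],[[0,0,0],[0,0,0],0.4]]}';python3 -m crank '{"rows":[[[0,0,0],[0,0,-2],0.4],[[0,0,0],[0,0,-5],0.4],[[0,0,0],[0,0,-9],0.4],[[0,0,0],[0,0,-13],0.4],[[0,0,0],[-4,0,-15],0.4],[[0,0,0],[-8,0,-15],0.4],[[0,0,0],[-8,0,-15],0.4]]}';python3 -c "
from h import *
st();a=read_camera('scene')[180:300,210:380];b=read_camera('wrist')
cv2.imwrite('pics/end.png',np.hstack([cv2.resize(a,(340,240)),cv2.resize(b,(384,240))]))"
```

```text
t: 13.6
ee_pos: [0.5048, -0.0825, 0.0807]
eef_rot: [-0.0, 0.999, 0.033, 0.0]
force: [-0.4, 0.1, 0.3]
gripper_width: 0.0661
grasp_force: 0.0
t: 14.48
ee_pos: [0.4222, -0.088, 0.2311]
eef_rot: [0.0, 0.999, 0.032, -0.001]
force: [0.1, 0.6, -0.9]
gripper_width: 0.0658
grasp_force: 0.0
t 14.47 p [ 0.4222 -0.088   0.2311] y dir -1.506 F [ 0.1  0.6 -0.9] w 0.0658 g 0.0
```

View pics/end.png

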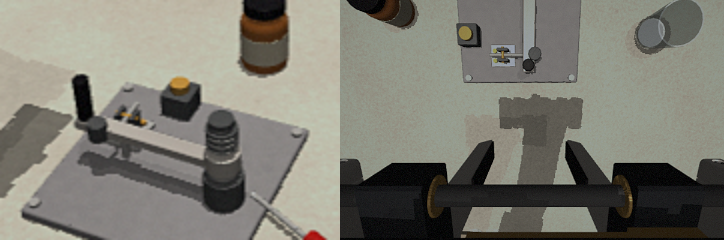

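The final pictures show the arm down and holding behind the catch, away from the anvil, with the robot clear and the jar, beaker and screwdriver where they were.

```bash
python3 -c "
from cell import *
print(job_done())"
```

```text
the job is handed in; nothing more can be done
None
```

The impact tester is cocked: the arm hangs on the set catch at about 0.71 rad, the robot is clear of it, and I handed the job in at about 14.5 s (no verdict came back).

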